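# Roll the capacitor onto the focus line and take its picture

## Robot

A 6-joint arm with a two-finger parallel gripper is mounted at the origin on the work surface. World frame = base frame: x ahead of the robot, y to its left, z up, the work surface at z = 0. Lengths are in mm, angles in degrees, forces in N, time in s.
With the tool pointing down it reaches from about 275 to 1000 mm from the base axis. Payload 8.4 kg.
Tool frame: the origin (TCP) lies on the centre line of the jaws, within the pads' length; the fingertips stand ctrl.tip_extent ahead of it and the grasp point (between the pads) lies 5 mm behind it (ctrl.tip_extent is the distance from the TCP to the fingertips, in mm); z points along the fingers, y is the direction in which the jaws open and shut (so a half turn about z gives the same grasp; the last joint's range is limited). The gripper opens to 85 mm and grips with 20 to 120 N. Pads are 22 mm wide; open, the fingers measure 114 mm over their backs; the gripper's body (76 mm by 85 mm) begins 54 mm behind the grasp point. The pads swing forward as they close: fully open they stand 13 mm farther back than shut.
Start: joints at [69.305, 20.225, 93.587, -0, 66.188, -0.138], TCP at [219.468, 585.202, 245.281] pointing down, gripper open.
Joint ranges: [-150.9, 150.9], [-52.94, 120.26], [3.33, 152.33], [-74.26, 254.26], [0, 154.13], [-172.89, 172.89]. Speed limits (degrees/s): [127.2, 127.2, 159.86, 180, 180, 180].

## Interface

Orientations are given as [roll, pitch, yaw] about the fixed x, y, z axes, in that order (R = Rz(yaw) Ry(pitch) Rx(roll)).
In Python, from cell import ctrl gives the robot as it stands. Calls block until the motion is done:
- ctrl.movep(position, orientation): joint-space move of the TCP to a pose.
- ctrl.servo_line(position, rotation=None, speed=150, max_force=None): straight line of the TCP; rotation=None keeps the orientation; speed is the mean speed in mm/s. With max_force (N) it stops when the force on the tool has changed by that much, and returns True; else False.
- ctrl.goto_joints(angles): joint-space move.
- ctrl.release() and ctrl.close(): open the fingers fully, or close them until they stop; the grip force is fixed at half the most.
- ctrl.dwell(seconds).
- ctrl.inverse_kinematics(position, orientation): joint angles nearest the present ones, or None.
- ctrl.read_state(): the state.
- ctrl.camera(name): name is "side" or "top" or "wrist"; returns the picture (400x640x3 uint8, red, green, blue); there is no depth.
- ctrl.camera_info(name): a dict with "mtx" (3x3 intrinsics, pixels), "R" (3x3) and "t" (3): a world point X has camera coordinates R X + t; the wrist camera has in their place "T_tool_cam" (4x4, takes a point from camera to tool coordinates, whose origin is the TCP and whose axes are the flange's). Camera axes: x right, y down, z forward; pixel columns grow to the right and rows downward; lengths in mm; the calibration is good to about 2 mm. A picture is of the moment at which its call begins: read the wrist's pose just before it. camera_info takes no time and is no camera call.
A pose or a line that the arm cannot do raises ctrl.MotionError and nothing moves.
- ctrl.close_job(): hands the job in, once; it reports no verdict.
The state is a dict: "time_s": time; "joint_positions": joint angles; "qvel": joint speeds; "tau": joint torques, N m; "ee_pos": TCP position; "ee_rot": TCP orientation; "ft_force": force on the tool from outside, world axes, zero at the start; "ft_torque": the same for the moment, N m; "width": opening from 0.0 (shut) to 1.0 (fully open).
Only numpy, scipy, OpenCV 4.12 (cv2) and the standard library are available. Lean on these libraries where they do the work, as an engineer would, in place of code of your own. Each camera call takes 0.05 s, during which the arm holds its last target. There are 200 camera calls.

## Task

The large capacitor lies on the white base plate of the inspection camera, out of focus. With the fingers, gently roll it over the plate onto the focus line, so that the line runs under its middle along its length and shows at both ends, then press the shutter button on top of the camera while the capacitor lies still. Roll it only: do not lift or tip it or slide it there, and leave the other parts and tools where they are.

Things in the scene. Friction and masses are not known exactly. Their poses are not given: they have to be found in the camera images.
- station: the inspection-camera station, fixed to the bench: a white base plate 330 mm (x) by 470 mm (y, from -280 to +190), 8 mm thick, with a black focus line scribed on it along x, 3 mm wide, 200 mm long, a 20 mm cross tick at each end. Origin: middle of the focus line, on the plate's top face, 8 mm above the bench. x runs along the line, y square to it, z up
- lens (a point): centre of the front of the lens of the dark camera fixed at the plate's -y end, looking along the station's +y over the line, 136 mm from it. Camera and bracket reach 141 mm back from here and measure up to 102 mm across in x; the housing's top is 72 mm above the plate
- capacitor: the large capacitor, a lying cylinder 51 mm in diameter, 105 mm long, 0.3 kg: black sleeve, grey stripe, aluminium rims, two 5 mm terminals at its +x end. Origin: mid-length on its axis; x is its axis, y and z turn as it rolls. It starts on the plate on the line's +y side (away from the camera), within 5 degrees of parallel; it rolls with a little resistance and stops soon after a slow push
- shutter (a joint): travel of the shutter button, m: 0 released, 0.005 fully down; a spring brings it back up. It starts to move at 1.5 N and is fully down at 5 N; the shutter trips at 0.0035
- shutter_top (a point): centre of the top face of the shutter button, a grey round button 20 mm in diameter in a black collar 36 mm across, on top of the camera; it is pressed straight down. Its top stands 9 mm above the collar, 93 mm above the plate, when released
- small_cap: a bystander: smaller black capacitor standing upright on the plate, 35 mm in diameter, 50 mm high, with two tags 6 mm high on top. Origin: centre of its underside
- film_cap: a bystander: grey box-shaped film capacitor on the plate, 30 x 42 x 40 mm high, with two terminals 8 mm high on top. Origin: centre of its underside
- solder_reel: a bystander: reel of solder standing on its flange on the plate, 62 mm in diameter, 42 mm high. Origin: centre of its underside
- screwdriver: a bystander: screwdriver with a black handle, 170 mm long, lying on the bench just beyond the plate's +x edge, along that edge
Mind the look-alikes: they are no part of the job. Leave any pink or yellow look-alike of the capacitor alone.

How it is judged (in metres and radians):
On the way, in this order (a step that is already met when the one before it is completed fails the run):
1. the capacitor has been rolled a third of a turn (angle between capacitor's own z axis and vertical above 2 rad and angle between capacitor's own x axis and vertical above 1.4 rad).
2. the capacitor lies still on the focus line (y of capacitor in the frame of station between -0.008 and 0.008 m and x of capacitor in the frame of station between -0.045 and 0.045 m and z of capacitor in the frame of station between 0.022 and 0.029 m and angle between the x axis of capacitor and the x axis of station, either way round below 0.14 rad and linear speed of capacitor below 0.01 m/s), for 0.3 s.
3. the shutter button is pressed while the capacitor lies still on the line (all of step 2 and value of joint shutter above 0.0035 m), for 0.05 s.
At the end, for the whole second after the job is handed in: capacitor rolled there and at rest on the plate, its middle within 8 mm of the focus line and within 45 mm of the line's middle lengthwise, parallel to it within 8 degrees; shutter pressed after that and released; bystanders within 15 mm of where they stood (all of step 2 and value of joint shutter below 0.0015 m); the robot touches nothing.
It fails at once if the capacitor is lifted more than 8 mm off the plate or tipped up by more than 12 degrees (z of capacitor in the frame of station above 0.0335 m or angle between capacitor's own x axis and vertical below 1.36 rad or angle between capacitor's own x axis and vertical above 1.78 rad).
It fails at once if the capacitor is flung (faster than 0.4 m/s) (linear speed of capacitor above 0.4 m/s).
It fails at once if a bystander is moved more than 15 mm (distance of any of small_cap, film_cap, solder_reel, screwdriver from where it was at the start of the episode above 0.015 m).
It also fails if it takes over 58 s, if anything falls off the work surface, if the arm or the gripper's body presses on something with over 40 N, if the wrist force passes 120 N, or if a joint passes its speed limit or range.

## Working session

There is one attempt and no reset: what is moved stays moved. The work goes in short steps, each a Python script; the robot and the scene stay as the last script left them, time stands still between calls to the robot, and variables do not carry over. Pictures are saved under pics/ and viewed, about 8 in all and at most 12, crops included, and the job is handed in when it is done.

```bash
mkdir -p pics
cat > h.py <<'E'
import numpy as np, cv2
from cell import ctrl
def ray(name,uv):
    i=ctrl.camera_info(name);K=np.array(i["mtx"])
    d=np.linalg.inv(K)@np.array([uv[0],uv[1],1.])
    if "R" in i:
        R=np.array(i["R"]);t=np.array(i["t"]);return -R.T@t,R.T@d
def onz(name,uv,z):
    o,d=ray(name,uv);return o+d*(z-o[2])/d[2]
def proj(name,X):
    i=ctrl.camera_info(name);p=np.array(i["mtx"])@(np.array(i["R"])@np.array(X,float)+np.array(i["t"]));return p[:2]/p[2]
def save(img,fn): cv2.imwrite("pics/"+fn,cv2.cvtColor(img,cv2.COLOR_RGB2BGR))
E
python3 - <<'E'
from h import *
a=ctrl.camera("top");b=ctrl.camera("side");np.save("top0.npy",a);np.save("side0.npy",b)
save(a,"top0.png");save(b,"side0.png")
for n in("top","side"):print(n,ray(n,(320,200)))
print(ctrl.tip_extent,ctrl.read_state()["time_s"],ctrl.read_state()["ee_rot"])
E
```

```text
top (array([ 452.90377475,   85.93527361, 1055.36219955]), array([ 9.53437013e-02,  9.83407883e-04, -9.95486577e-01]))
side (array([ 175.3192163 , -425.71295564,  865.28115342]), array([ 0.38652975,  0.51723147, -0.76365629]))
14.0 0.1 [-1.79927976e+02  3.20773072e-03  1.59445221e+02]
```

View pics/top0.png

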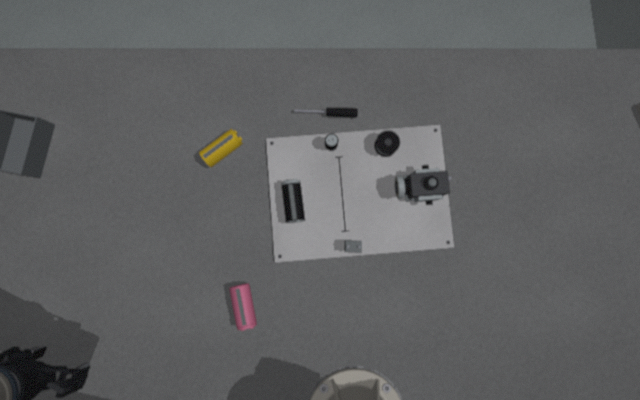

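View pics/side0.png

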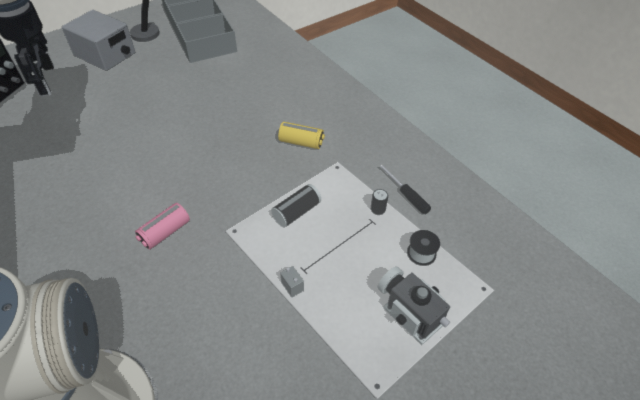

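Top view candidates for the capacitor are the black one with a grey stripe on the plate (293,201), yellow (220,148), pink (243,307), small_cap (331,142) and the reel (387,143). By the description I choose (293,201). The focus line runs (339,157)-(345,231) and the camera with its button is at (431,183). I'll check with a close crop.

Run:
```python
from h import *
a=np.load("top0.npy");c=cv2.resize(a[120:270,260:460],None,fx=4,fy=4,interpolation=cv2.INTER_CUBIC);save(c,"crop0.png")
b=np.load("side0.npy");c=cv2.resize(b[160:360,220:480],None,fx=3,fy=3,interpolation=cv2.INTER_CUBIC);save(c,"crop1.png")
```

```text
(no output)
```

View pics/crop0.png

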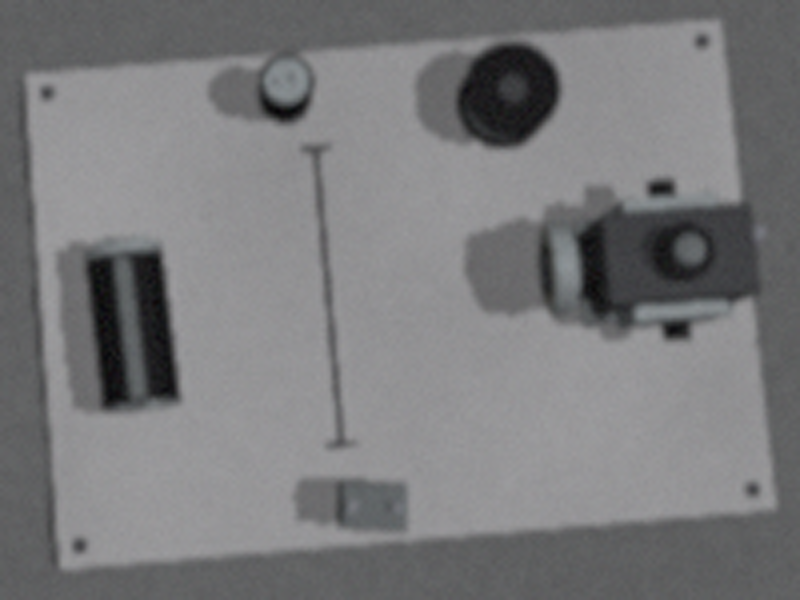

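View pics/crop1.png

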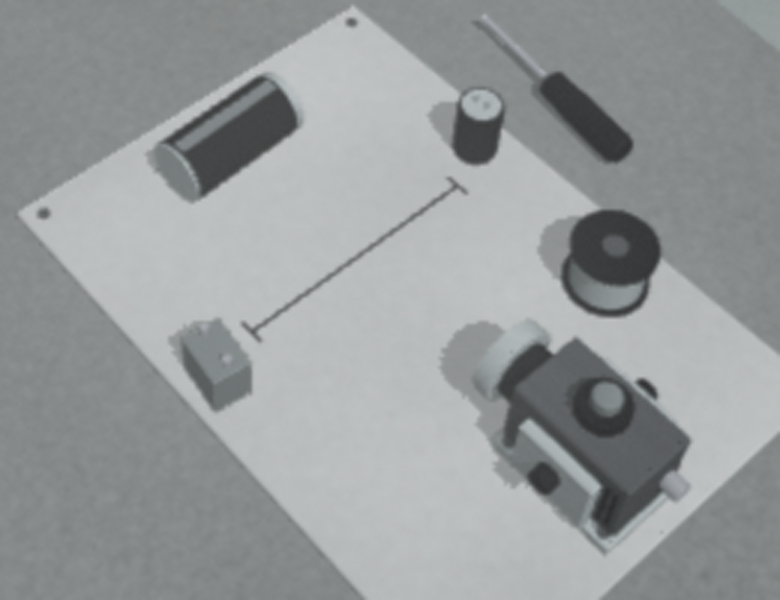

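The crop shows the black sleeve and grey stripe, (105,245)-(140,405), so the choice holds. The line ends are at (315,149) and (341,444), and the button is at (690,248) in crop px. Next I'll compute the world poses.

```bash
cat >> h.py <<'E'
def T0(c): return ((c[0]+.5)/4-.5+260,(c[1]+.5)/4-.5+120)
def S0(c): return ((c[0]+.5)/3-.5+220,(c[1]+.5)/3-.5+160)
E
python3 - <<'E'
from h import *
np.set_printoptions(precision=1,suppress=True)
def tri(a,b):
    (o,d),(p,e)=ray("top",T0(a)),ray("side",S0(b))
    s=np.linalg.lstsq(np.c_[d,-e],p-o,rcond=None)[0];x,y=o+s[0]*d,p+s[1]*e;return (x+y)/2,np.linalg.norm(x-y)
A=onz("top",T0((315,149)),8);B=onz("top",T0((341,444)),8)
A2=onz("side",S0((457,185)),8);B2=onz("side",S0((252,331)),8)
print(A,B,A2,B2,np.linalg.norm(A-B),np.linalg.norm(A2-B2))
O=(A+B+A2+B2)/4;x=(A-B+A2-B2);x/=np.linalg.norm(x);y=np.array([-x[1],x[0],0]);R=np.c_[x,y,[0,0,1]]
# refine yaw w/ plate corner screws
print("O",O,"yaw",np.degrees(np.arctan2(x[1],x[0])))
np.savez("st.npz",O=O,R=R)
w=lambda P:R.T@(P-O)
for n,c in(("tl",(47,93)),("tr",(702,41)),("br",(752,489)),("bl",(79,545))):print(n,w(onz("top",T0(c),8)))
print("tlS",w(onz("side",S0((351,22)),8)),w(onz("side",S0((43,213)),8)))
b=onz("top",T0((690,248)),101);b2=onz("side",S0((607,392)),101);print("btn",b,b2,w(b),w(b2),tri((690,248),(607,392)))
for n,c,z in(("stripe+x",(122,250),59),("stripe-x",(138,403),59),("rim+x L",(92,245),33.5),("+xR",(158,240),33.5),("-xL",(105,408),33.5),("-xR",(178,400),33.5)):print(n,w(onz("top",T0(c),z)))
for n,c,z in(("small",(286,78),58),("film",(373,503),48),("reel",(515,88),50)):print(n,w(onz("top",T0(c),z)))
E
```

```text
[668.4  37.8   8. ] [472.7  22.2   8. ] [667.   37.8   8. ] [471.4  22.    8. ] 196.32013579125768 196.2408352193168
O [569.8  29.9   8. ] yaw 4.584845949385533
tl [151.2 174.8   0. ]
tr [ 150.9 -265.3    0. ]
br [-148.9 -264.9    0. ]
bl [-148.4  175.2    0. ]
tlS [148.9 175.4   0. ] [-151.5  175.4    0. ]
btn [ 588.2 -183.9  101. ] [ 586.5 -183.5  101. ] [   1.2 -214.6   93. ] [  -0.5 -214.1   93. ] (array([ 587.7, -183.6,  100.2]), np.float64(1.5398892456530238))
stripe+x [ 34.3 129.6  51. ]
stripe-x [-62.4 126.9  51. ]
rim+x L [ 42.9 150.3  25.5]
+xR [ 42.6 107.7  25.5]
-xL [-62.5 149.7  25.5]
-xR [-61.3 102.9  25.5]
small [136.   17.5  50. ]
film [-136.4  -14.2   40. ]
reel [ 119.5 -128.8   42. ]
```

```bash
cat >> h.py <<'E'
import os
if os.path.exists("st.npz"):
    s=np.load("st.npz");O,R=s["O"],s["R"];YAW=np.degrees(np.arctan2(R[1,0],R[0,0]))
    W=lambda x,y,z:O+R@np.array([x,y,z],float)
    st=lambda P:R.T@(np.array(P)-O)
E
python3 - <<'E'
from h import *
np.set_printoptions(precision=1,suppress=True)
q=ctrl.read_state()["joint_positions"]
c=[]
for yw in(YAW,YAW+180-360):
    j=ctrl.inverse_kinematics(W(-9,128,120),[180,0,yw]);print(yw,j)
    if j is not None:c.append((np.abs(np.array(j)-q).max(),yw))
yw=min(c)[1];print("use",yw)
ctrl.movep(W(-9,128,120),[180,0,yw]);print(ctrl.read_state()["time_s"])
ctrl.servo_line(W(-9,128,17),speed=80,max_force=5)
ctrl.servo_line(W(-9,113,17),speed=40)
hit=ctrl.servo_line(W(-8,88,17),speed=25)
s=ctrl.read_state();print(hit,s["time_s"],st(s["ee_pos"]),s["ft_force"])
a=ctrl.camera("top");b=ctrl.camera("side")
a=cv2.resize(a[140:250,260:420],None,fx=3.7,fy=3.7,interpolation=cv2.INTER_CUBIC);b=cv2.resize(b[140:290,220:400],None,fx=3.3,fy=3.3,interpolation=cv2.INTER_CUBIC)
save(b,"s1.png");save(a,"t1.png")
E
```

```text
4.584845949385533 [ 15.7  23.5 105.7  -0.   50.7 101.2]
-175.41515405061446 [ 15.7  23.5 105.7   0.   50.7 -78.8]
use -175.41515405061446
2.1
False 5.2083 [-8.  88.1 17. ] [ 0.1  0.4 -0.3]
```

View pics/s1.png

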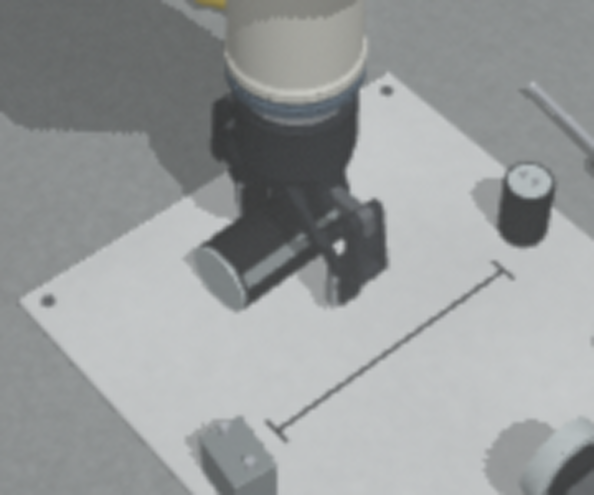

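The side view shows the capacitor caged between the fingers. The stripe has turned forward, now running (245,270)-(330,230), so it rolls as planned. I'll keep going to just short of the line.

Run:
```python
from h import *
np.set_printoptions(precision=1,suppress=True)
ctrl.servo_line(W(-6,20,17),speed=25)
ctrl.servo_line(W(-6,-10,17),speed=15)
ctrl.dwell(.3)
s=ctrl.read_state();print(s["time_s"],st(s["ee_pos"]),s["ft_force"])
b=ctrl.camera("side");np.save("side2.npy",b)
b=cv2.resize(b[180:310,260:420],None,fx=4,fy=4,interpolation=cv2.INTER_CUBIC)
save(b,"s2.png")
```

```text
10.6333 [ -6. -10.  17.] [0.  0.2 0.5]
```

View pics/s2.png

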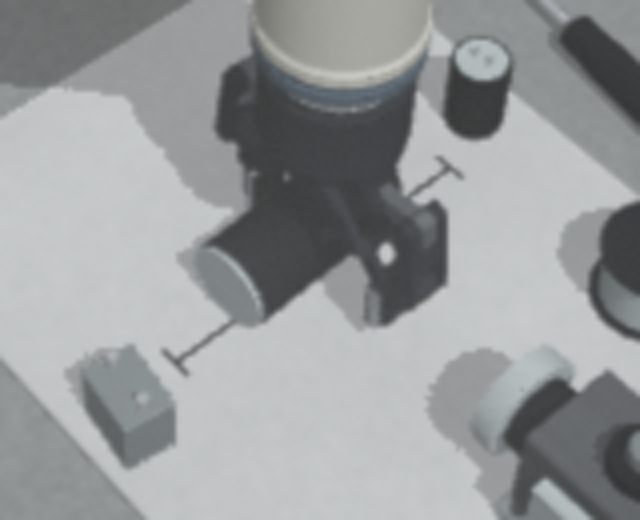

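Run:
```python
from h import *
np.set_printoptions(precision=1,suppress=True)
b=np.load("side2.npy");b=cv2.resize(b[180:310,260:420],None,fx=5,fy=5,interpolation=cv2.INTER_CUBIC)
f=lambda X:(np.array(proj("side",X))-[260,180]+.5)*5-.5
t=np.linspace(0,6.28,60)
for yc,col in((0,(255,0,0)),(8,(0,255,0))):
    for xe in(-58,47):
        p=np.array([f(W(xe,yc+25.5*np.cos(a),25.5+25.5*np.sin(a))) for a in t])
        cv2.polylines(b,[p.round().astype(int)],False,col,1)
print(st(onz("side",(231.5/4-.5+260,285.5/4-.5+180),33.5)))
save(b[100:450,150:650],"s3.png")
```

```text
[-58.    4.8  25.5]
```

View pics/s3.png

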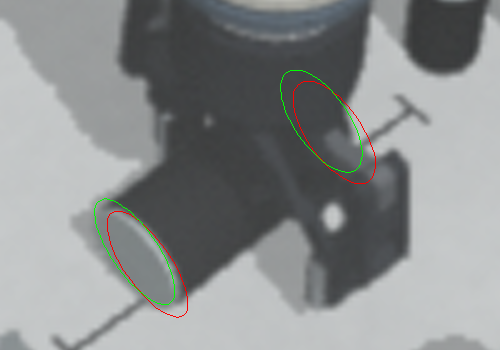

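The overlay puts the −x end about 5 mm short of the line, between the red (y=0) and green (y=8) rings. I'll nudge 5.5 mm more, lift clear and check from above.

Run:
```python
from h import *
np.set_printoptions(precision=1,suppress=True)
ctrl.servo_line(W(-6,-15.5,17),speed=10)
ctrl.dwell(.4)
ctrl.servo_line(W(-6,-14,17),speed=10)
ctrl.servo_line(W(-6,-14,130),speed=80)
ctrl.servo_line(W(-6,-212,160),speed=150)
ctrl.close()
s=ctrl.read_state();print(s["time_s"],st(s["ee_pos"]),s["width"])
a=ctrl.camera("top");b=ctrl.camera("side")
a=cv2.resize(a[130:250,260:420],None,fx=4,fy=4,interpolation=cv2.INTER_CUBIC)
b=cv2.resize(b[180:310,260:420],None,fx=4,fy=4,interpolation=cv2.INTER_CUBIC)
save(np.hstack([a[50:430,160:520],b[50:430,100:500]]),"t4.png")
```

```text
15.8917 [  -6. -212.  160.] 0.001225707415103172
```

View pics/t4.png

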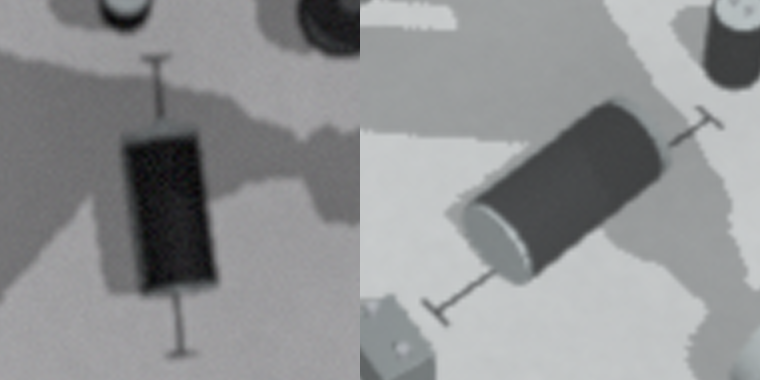

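Run:
```python
from h import *
np.set_printoptions(precision=1,suppress=True)
g=lambda c:st(onz("top",((c[0]+160.5)/4-.5+260,(c[1]+50.5)/4-.5+130),33.5))
for c in((123,140),(197,132),(138,293),(216,284)):print(g(c))
h=lambda c,z:st(onz("side",((c[0]-360+100.5)/4-.5+260,(c[1]+50.5)/4-.5+180),z))
print("side -x disc",h((497,243),33.5))
```

```text
[42.5 26.8 25.5]
[ 43.8 -21.4  25.5]
[-56.8  25.6  25.5]
[-55.2 -24.7  25.5]
side -x disc [-58.9  -0.9  25.5]
```

The capacitor centre is at about (-6, +1) mm, yaw about 1.5°, with the line showing at both ends. It is at rest, so I'll press the shutter.

Run:
```python
from h import *
np.set_printoptions(precision=1,suppress=True)
ctrl.servo_line(W(.3,-214.4,114),speed=80)
f0=np.array(ctrl.read_state()["ft_force"])
hit=ctrl.servo_line(W(.3,-214.4,100.5),speed=12,max_force=7)
ctrl.dwell(.3)
s=ctrl.read_state();print(hit,st(s["ee_pos"]),np.array(s["ft_force"])-f0)
ctrl.servo_line(W(.3,-214.4,160),speed=60)
ctrl.servo_line(W(0,-214,250),speed=150)
s=ctrl.read_state();print(s["time_s"],s["ft_force"])
a=ctrl.camera("top");b=ctrl.camera("side")
save(np.vstack([a[90:280,190:510],b[130:330,180:500]]).repeat(1,0),"t5.png")
```

```text
True [   0.3 -214.4  102.1] [-0.2  0.3  5.2]
19.8417 [ 0.5  0.9 -0.2]
```

View pics/t5.png

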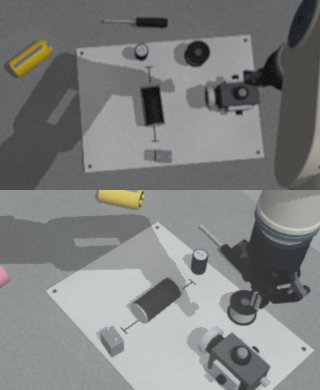

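```bash
python3 -c "
from cell import ctrl
ctrl.dwell(.3);print(ctrl.close_job())"
```

```text
the job is handed in; nothing more can be done
None
```

I rolled the capacitor about 127 mm onto the focus line, held loosely between the open fingers, pressed the shutter, backed off and handed the job in. The robot's clock read about 20 s of the 58 s allowed; no verdict was reported.

**Capacitor:** Before the press, the top view put its middle about 6 mm from the line's middle lengthwise and 1–2 mm to the +y side, turned about 1.5°. The side view put its −x end about 1 mm to the other side, so the two disagree by 1–2 mm, close to the calibration error. The line showed at both ends. A picture early in the roll showed the stripe turning forward, so it rolled there. The full turn was not measured. I inferred about 5 rad from the distance travelled.

**Shutter:** The press stopped about 4.9 mm below the expected contact height, holding 5.2 N, which matches the button fully down (5 N). I did not read the joint itself.

**Last picture:** The capacitor was still on the line, the bystanders looked unmoved by eye, and the arm was clear of everything. No check failed.

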